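# Nip freshly cased sample books in the screw-down press and set its air valve

### The arm

A 6-joint arm with a two-finger parallel gripper is mounted at the origin on the work surface. World frame = base frame: x ahead of the robot, y to its left, z up, the work surface at z = 0. Lengths are in m, angles in rad, forces in N, time in s.
With the tool pointing down it reaches from about 0.325 to 0.85 m from the base axis. Payload 4.4 kg.
Tool frame: the origin (TCP) lies where the fingers leave the gripper's body, on its centre line; the fingertips stand 97 mm ahead of it and the grasp point (between the pads) lies 78 mm ahead of it; z points along the fingers, y is the line along which they close (so a half turn about z gives the same grasp; the last joint's range is limited). The gripper opens to 94 mm and grips with 3 to 60 N. Pads are 16 mm wide; open, the fingers measure 119 mm over their backs; the gripper's body (75 mm by 177 mm) begins 78 mm behind the grasp point.
Start: joints at [1.155, 0.207, 1.542, -0, 1.393, -0.15], TCP at [0.15, 0.555, 0.303] pointing down, gripper open.
Joint ranges: [-2.73, 2.73], [-0.86, 2.22], [0.23, 2.46], [-1.11, 4.25], [0.08, 2.63], [-2.82, 2.82]. Speed limits (rad/s): [2.79, 2.79, 3.14, 3.14, 3.14, 3.14].

### API

Orientations are given as a unit quaternion [x, y, z, w].
In Python, from bench import * gives the robot as it stands.
- The arm moves only by the shell command python3 -m pendant 'ROWS' [FORCE]. ROWS is JSON, a list of rows, each a list of 7 numbers: the shift along the tool's x, y, z in m, then the turn, a rotation vector about the tool's x, y, z in rad, then the opening in per cent of the stroke, from 0 (shut) to 100 (fully open). In form: [[tx, ty, tz, ax, ay, az, claw], ...]. A call has exactly 8 rows; each row shifts and turns the commanded pose from where the row before left it, along the tool's axes as they then stand; what a row does not reach is not made up. A row lasts 1/12 s, in which the tool goes at most 41.7 mm and 7.16 degrees, less where a joint would pass 70% of its speed; a pose out of reach is approached as far as the arm can. A call is refused whole if a number of a shift passes 0.0417 or a number of a turn 0.125, either way. A call with a gripper value outside its range is refused whole. The fingers move at their own pace and stop on an object; FORCE is the grip in N (left out, the last holds). Time passes only in rows, so rows that do not move let the fingers close, or fill a call up. It gives the time, the measured TCP pose, the force, the opening and the grip force at its end, in the units of the state.
- read_state(): the state, without advancing time (a new reading comes with each control period).
- camera(name): name is "scene" or "top" or "wrist"; returns a dict with "frame" (384x512x3 uint8, blue, green, red), "z_map" (384x512 float32, m along the optical axis (not along the pixel's ray), 0 where there is no reading), "camera_matrix" (3x3 intrinsics, pixels), "R" (3x3) and "t" (3): a world point X has camera coordinates R X + t. Camera axes: x right, y down, z forward; pixel columns grow to the right and rows downward; lengths in m; the calibration is good to about 2 mm. A picture is of the moment at which its call begins.
- close_job(): hands the job in; it is judged then, once.
The state is a dict: "clock": time; "joints": joint angles; "dq": joint speeds; "tau": joint torques, N m; "position": TCP position; "ee_rot": TCP orientation; "wrist_force": force on the tool from outside, world axes, zero at the start; "wrist_torque": the same for the moment, N m; "gripper_width": finger opening in m; "finger_force": force on a finger pad.
Only numpy, scipy, OpenCV 4.12 (cv2) and the standard library are available. Lean on these libraries where they do the work, as an engineer would, in place of code of your own. Each camera call takes 0.05 s, during which the arm holds its last target. There are 200 camera calls.

### The job

Press the fabric sample books: lay every book that is out on the bench flat, side by side, inside the lip of the press's pulled-out sliding bed, push the bed fully home under the platen, swing the folded crank handle of the handwheel upright until it snaps out, and wind the wheel clockwise until the platen presses firmly on the books. Only then open the air valve to its half-way mark (45 degrees). Leave the crank handle out and do not disturb the shears, the glue jar or the stack of cards.

Things in the scene. Friction and masses are not known exactly. Their poses are not given: they have to be found in the camera images.
- bed (a joint): Slide of the press's aluminium bed, m: 0 = fully home under the platen, grows as the bed is pulled out (to the left, +y of bed_floor); starts pulled out 0.24 to 0.27. End stop at 0. Slides stiffly (about 2 N) and stays where it is left.
- bed_floor (a point): Centre of the top of the bed's floor, 34 mm above the bench. The bed is a shallow open tray, inside 170 mm (its x) by 232 mm (its y), with a lip 10 mm high and 5 mm thick all round. Axes are those of the press: z up, y the way the bed slides out, x away from the robot. It moves with the bed; with the bed home it lies under the screw axis.
- bed_tab (a point): Upright steel pull tab at the outer (+y) end of the bed, 30 mm along the bed's x, 10 mm along its y, top 12 mm above this point, which is on its centre line; 150 mm from the bed's centre, with 24 mm free between tab and bed. It can be pinched from above across its 30 mm or pushed.
- wheel (a joint): Handwheel on top of the press, rad, vertical axis, grows clockwise seen from above; clockwise lowers the platen 20 mm a turn. Stiff: stays where it is left; about 3 N at the crank handle, 5 to 8 N when squeezing. While the crank is folded, its tooth sits between two lugs and the wheel only rocks 0.3 rad either way. Starts at -0.2 to 0.2; at 0 the crank root is on the robot's side (press -x).
- platen: Dark steel platen 165 (press x) x 230 (y) x 22 mm, origin at the centre of its underside: 62 mm above the bed floor when up (wheel at 0), 3.18 mm lower per rad of wheel. It touches books 28 mm thick at about 10.7 rad; it is cushioned by a stiff spring, so another 0.3 to 0.6 rad (30 to 60 N in all) presses them firmly, and it stays so. It hangs under a crosshead on two columns 122 mm either side of the axis along press x.
- wheel_centre (a point): Point on the wheel's vertical axis, 252 mm above the bench, at the height of the crank handle's hinge. The steel handwheel below has a rim of 186 mm outer diameter, rim top 22 mm below this point, hub top 23 mm below.
- crank_root (a point): Centre of the crank handle's hinge, 66 mm from the wheel's axis; the hinge axis is level and tangent to the wheel. Turns with the wheel. Just outside it a latch block on the rim (20 mm wide, 93 to 107 mm from the axis) stands 14 mm higher than this point.
- crank (a joint): Fold of the black crank handle, rad: 0 = folded flat, lying level over the wheel and pointing from its hinge across the hub; 1.571 = upright (end stop). It is light to swing (its own weight lays it flat) up to about 1.1, then must be pushed past a spring latch (about 0.4 N m, up to 8 N at the grip) which snaps in behind it at 1.5 and holds it upright.
- grip_mid (a point): Point on the crank handle's axis 55 mm from the hinge: handle 23 to 25 mm in diameter, its round sleeve reaches from 12 to 75 mm from the hinge and spins freely on its own axis. Folded, this point lies near the hub with its underside 10 mm over the hub; upright, it stands 55 mm above the hinge.
- valve_axis (a point): Point on the vertical turning axis of the air valve at the height of its lever (117 mm above the bench); the brass valve stands on a steel pipe to the right of the press and feeds the press's air cushion through the bench.
- lever_grip (a point): Centre of the rubber grip of the valve lever, 85 mm from the valve axis: 62 mm long along the lever, 20 mm wide, 14 mm high, nothing under it.
- valve (a joint): Angle of the valve lever, rad: 0 = closed (start), grows clockwise seen from above to 1.571 = fully open; black marks on the index plate at 0, 45 and 90 degrees. Stiff: stays where it is left, about 1.5 N at the grip.
- shears: Bystander: tailor's shears with black handles, about 200 mm long, lying on the bench in front of the press.
- glue_jar: Bystander: glue jar, 64 mm in diameter, 75 mm high, right of the shears.
- cards: Bystander: stack of cardboard cards 80 x 120 x 24 mm, near the robot's base.
- book1: Centre of a hardback fabric sample book lying flat, 62 mm wide (its x), 105 mm long (its y), 28 mm thick (its z, up), 130 to 210 g, all books alike, grey cloth boards with a small card label on top; None if this book is absent. Two to four are there; the bed holds four in two rows of two with their long sides along the bed's y.
- book2: Centre of a hardback fabric sample book lying flat, 62 mm wide (its x), 105 mm long (its y), 28 mm thick (its z, up), 130 to 210 g, all books alike, grey cloth boards with a small card label on top; None if this book is absent. Two to four are there; the bed holds four in two rows of two with their long sides along the bed's y.
- book3: Centre of a hardback fabric sample book lying flat, 62 mm wide (its x), 105 mm long (its y), 28 mm thick (its z, up), 130 to 210 g, all books alike, grey cloth boards with a small card label on top; None if this book is absent. Two to four are there; the bed holds four in two rows of two with their long sides along the bed's y.
- book4: Centre of a hardback fabric sample book lying flat, 62 mm wide (its x), 105 mm long (its y), 28 mm thick (its z, up), 130 to 210 g, all books alike, grey cloth boards with a small card label on top; None if this book is absent. Two to four are there; the bed holds four in two rows of two with their long sides along the bed's y.

How it is judged:
By the outcome, as a careful person would: the job done as asked, in the order asked, and still so for the second after the job is handed in, with the robot touching nothing.
Of book1, book2, book3, book4 only 2 to 4 are there at a start; the rules pass over those that are not, and their reading is None.
At some moment in a run one of book1, book2, book3, book4 may be knocked a few centimetres aside while the robot is not near it.
Once in a run the grip may slacken for a moment while it holds something.
It also fails if it takes over 200 s, if anything falls off the work surface, if the arm or the gripper's body presses on something with over 40 N, if the wrist force passes 120 N, or if a joint passes its speed limit or range.

## Working session

There is one attempt and no reset: what is moved stays moved. The work goes in short steps, Python scripts to look and compute and a shell command to move; the robot and the scene stay as the last step left them, time stands still between calls to the robot, and variables do not carry over. Pictures are saved under pics/ and viewed, at most 14 in all, crops included, and the job is handed in when it is done.

```bash
mkdir -p pics; ls; python3 - <<'E'
from bench import *
import cv2, numpy as np
s=read_state(); print({k:np.round(v,3) for k,v in s.items()})
ims=[]
for n in ("scene","top"):
    c=camera(n); np.savez(f"{n}0.npz",**c); cv2.imwrite(f"pics/{n}0.png",cv2.resize(c["frame"],(800,600)))
    print(n,c["camera_matrix"].round(1).tolist(),c["R"].round(3).tolist(),c["t"].round(3), (-c["R"].T@c["t"]).round(3))
E
```

```text
pics
{'clock': np.float64(0.0), 'joints': array([ 1.156,  0.207,  1.543, -0.   ,  1.393, -0.151]), 'dq': array([ 0.001, -0.002, -0.001,  0.   , -0.002, -0.   ]), 'tau': array([-0.0000e+00, -3.7087e+01, -2.8142e+01,  7.0000e-02,  3.6000e-02,
       -0.0000e+00]), 'position': array([0.15 , 0.554, 0.301]), 'ee_rot': array([ 0.132,  0.991, -0.001, -0.   ]), 'wrist_force': array([-0.621,  0.446,  0.064]), 'wrist_torque': array([ 0.045, -0.005, -0.012]), 'finger_force': np.float64(0.0), 'gripper_width': np.float64(0.094)}
scene [[375.8, 0.0, 256.7], [0.0, 375.8, 187.6], [0.0, 0.0, 1.0]] [[-0.285, 0.959, 0.012], [0.619, 0.193, -0.761], [-0.732, -0.21, -0.648]] [ 0.168 -0.161  1.587] [1.309 0.202 0.904]
top [[418.6, 0.0, 259.5], [0.0, 418.6, 194.7], [0.0, 0.0, 1.0]] [[-0.01, -1.0, -0.025], [-0.992, 0.013, -0.129], [0.129, 0.023, -0.991]] [-0.005  0.471  1.347] [ 0.293 -0.043  1.396]
```

View pics/scene0.png

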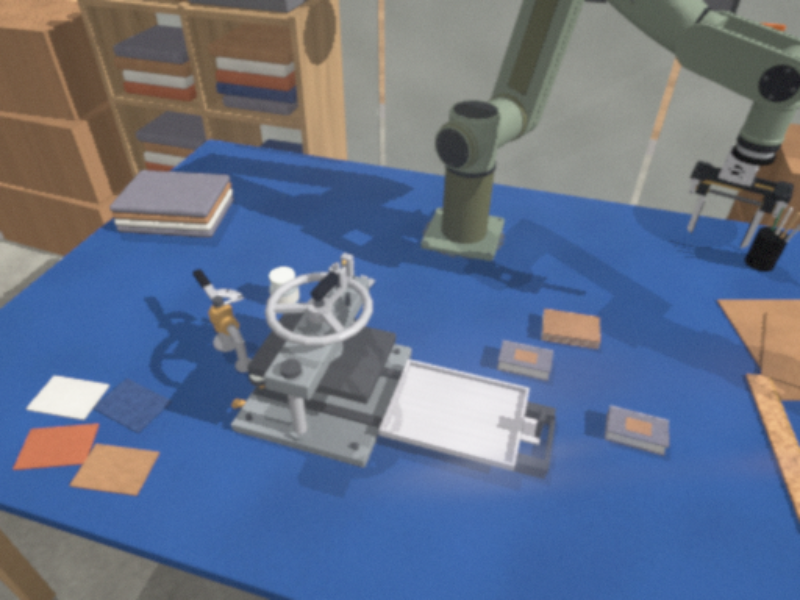

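View pics/top0.png

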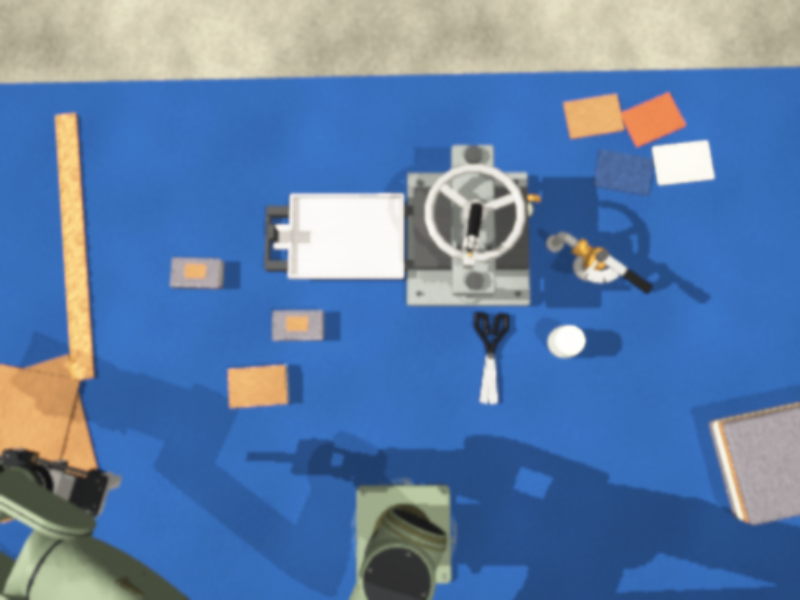

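```bash
cat > h.py <<'E'
import numpy as np, cv2
def world(c):
    K=c["camera_matrix"];z=c["z_map"];v,u=np.mgrid[:z.shape[0],:z.shape[1]]
    P=np.stack([(u-K[0,2])/K[0,0]*z,(v-K[1,2])/K[1,1]*z,z],-1)
    W=(P-c["t"])@c["R"]; W[z==0]=np.nan; return W
def ray(c,u,v,h):
    K=c["camera_matrix"];d=c["R"].T@np.array([(u-K[0,2])/K[0,0],(v-K[1,2])/K[1,1],1]);o=-c["R"].T@c["t"]
    return o+d*(h-o[2])/d[2]
def tri(cs,uvs):
    A=np.zeros((3,3));b=np.zeros(3)
    for c,(u,v) in zip(cs,uvs):
        K=c["camera_matrix"];d=c["R"].T@np.array([(u-K[0,2])/K[0,0],(v-K[1,2])/K[1,1],1]);d/=np.linalg.norm(d);o=-c["R"].T@c["t"]
        M=np.eye(3)-np.outer(d,d);A+=M;b+=M@o
    return np.linalg.solve(A,b)
def comps(c,W,m,amin=40):
    n,l,s,ct=cv2.connectedComponentsWithStats(m.astype(np.uint8))
    out=[]
    for i in range(1,n):
        if s[i,4]>=amin:
            p=W[l==i]; r=cv2.minAreaRect((p[:,:2]*1000).astype(np.float32))
            out.append((i,s[i,4],ct[i].round(1),np.nanmedian(p,0).round(4),[np.round(q,1) for q in r]))
    return out
E
python3 - <<'E'
from h import *
cs={n:dict(np.load(n+"0.npz")) for n in("scene","top")}
for n,c in cs.items():
    W=world(c);hsv=cv2.cvtColor(c["frame"],cv2.COLOR_BGR2HSV)
    blue=(hsv[...,0]>100)&(hsv[...,0]<120)&(hsv[...,1]>120)
    h=W[...,2]
    print(n,"bench z",np.nanmedian(h[blue]).round(4))
    for lab,lo,hi in(("book",.015,.034),("bed",.028,.056),("wheel",.215,.29),("lever",.095,.135)):
        print(lab)
        for o in comps(c,W,(h>lo)&(h<hi)&(W[...,0]>.1)&~blue): print("  ",*o)
E
```

```text
scene bench z 0.0002
book
   1 266 [110.2 144.4] [ 0.2405 -0.7333  0.0224] [array([ 230.5, -740.6]), array([114.5, 285.1]), np.float64(36.1)]
   5 51 [184.6 190.4] [ 0.4104 -0.3211  0.0241] [array([ 407.3, -323.9]), array([18.5, 50.7]), np.float64(44.6)]
   7 637 [365.3 208.5] [0.3099 0.3027 0.0238] [array([304.7, 301.9]), array([ 85.7, 121. ]), np.float64(3.3)]
   10 526 [336.  228.3] [0.4367 0.2189 0.028 ] [array([431.6, 218.1]), array([105.4,  67.2]), np.float64(88.5)]
   11 3238 [207.9 265.2] [ 0.7012 -0.1018  0.0227] [array([ 616.2, -156.2]), array([288.1, 294.3]), np.float64(89.0)]
   17 1520 [295.  264.3] [0.6205 0.124  0.033 ] [array([613.8, 113.1]), array([232. , 164.4]), np.float64(89.4)]
   26 401 [343.9 282.2] [0.6567 0.2695 0.0263] [array([621.8, 263.4]), array([ 57.1, 143.8]), np.float64(89.3)]
   29 728 [408.1 273. ] [0.5515 0.4392 0.0279] [array([546.6, 438.9]), array([105.2,  67.3]), np.float64(87.2)]
bed
   1 414 [109.4 141. ] [ 0.2408 -0.7318  0.0394] [array([ 232.5, -738.7]), array([117.6, 283.5]), np.float64(37.2)]
   3 52 [185.4 187.3] [ 0.408  -0.3176  0.0376] 
[... 3606 characters left out ...]
64(11.0)]
lever
   1 72 [320.1 122.5] [ 0.6864 -0.2045  0.1171] [array([ 684.8, -208. ]), array([26.3, 32.7]), np.float64(1.3)]
   2 423 [331.  156.1] [ 0.5619 -0.2417  0.1162] [array([ 614.9, -227.6]), array([ 65.5, 167.7]), np.float64(87.2)]
   3 660 [272.4 151.7] [ 0.5806 -0.0499  0.1165] [array([616.3, -67.2]), array([ 71.8, 163.8]), np.float64(89.3)]
   4 280 [283.6 138.3] [ 0.6383 -0.0906  0.1167] [array([632.9, -88. ]), array([ 31.5, 106.1]), np.float64(88.9)]
   5 293 [322.7 141.9] [ 0.6252 -0.211   0.1166] [array([ 618.3, -213.8]), array([91.4, 45. ]), np.float64(1.3)]
   8 456 [391.  172.7] [ 0.521  -0.4122  0.1148] [array([ 507.8, -424. ]), array([131.3,  63.4]), np.float64(49.3)]
```

```bash
cat > d.py <<'E'
# prints remaining shift in tool axes for GRASP point to reach x y z, and turn about tool z to heading -0.016
import sys,numpy as np
from bench import *
from scipy.spatial.transform import Rotation as Ro
s=read_state();R=Ro.from_quat(s["ee_rot"]).as_matrix();g=s["position"]+R[:,2]*.078
h=np.arctan2(R[1,1],R[0,1])
print("t",round(float(s["clock"]),2),"grasp",g.round(4),"yhead",h.round(4),"tilt",R[:2,2].round(3),"w",round(float(s["gripper_width"]),4),"ff",round(float(s["finger_force"]),1),"F",s["wrist_force"].round(1))
if len(sys.argv)>3:
    print("tool shift",(R.T@(np.array(list(map(float,sys.argv[1:4])))-g)).round(4),"turn z",round(float(h+(0.016 if len(sys.argv)<5 else -float(sys.argv[4]))),4))
E
python3 -m pendant '[[0,0,0,0,0,0.12,100],[0,0,0,0,0,0.12,100],[0,0,0,0,0,0.12,100],[0,0,0,0,0,0.12,100],[0,0,0,0,0,0.12,100],[0,0,0,0,0,0.12,100],[0,0,0,0,0,0.12,100],[0,0,0,0,0,0.12,100]]'
python3 -m pendant '[[0,0,0,0,0,0.12,100],[0,0,0,0,0,0.12,100],[0,0,0,0,0,0.12,100],[-0.01,0.033,0,0,0,0,100],[-0.01,0.033,0,0,0,0,100],[-0.01,0.033,0,0,0,0,100],[-0.01,0.033,0,0,0,0,100],[-0.01,0.033,0,0,0,0,100]]'
python3 -m pendant '[[-0.01,0.033,0,0,0,0,100],[-0.01,0.033,0,0,0,0,100],[-0.01,0.033,0,0,0,0,100],[-0.01,0.033,0,0,0,0,100],[-0.01,0.033,0,0,0,0,100],[-0.01,0.033,0,0,0,0,100],[0,0,0,0,0,0,100],[0,0,0,0,0,0,100]]'
python3 d.py 0.547 0.4395 0.2
python3 - <<'E'
from bench import *
from h import *
for n in("top","wrist"):
    c=camera(n);np.savez(n+"1.npz",**c);cv2.imwrite(f"pics/{n}1.png",c["frame"])
    W=world(c);hsv=cv2.cvtColor(c["frame"],cv2.COLOR_BGR2HSV)
    blue=(hsv[...,0]>100)&(hsv[...,0]<120)&(hsv[...,1]>120);h=W[...,2]
    for o in comps(c,W,(h>.015)&(h<.034)&~blue,150): print(n,*o)
E
```

```text
clock: 0.77
position: [0.1503, 0.5546, 0.3019]
ee_rot: [0.577, 0.817, -0.001, 0.0]
wrist_force: [-0.3, -0.1, -0.1]
gripper_width: 0.0941
finger_force: 0.0
clock: 1.43
position: [0.3158, 0.5018, 0.3021]
ee_rot: [0.712, 0.702, -0.001, 0.0]
wrist_force: [-0.9, 0.1, -0.3]
gripper_width: 0.0938
finger_force: 0.0
clock: 2.1
position: [0.5133, 0.4386, 0.3014]
ee_rot: [0.713, 0.701, -0.001, -0.0]
wrist_force: [0.4, 0.4, -0.0]
gripper_width: 0.0941
finger_force: 0.0
t 2.1 grasp [0.5131 0.4385 0.2234] yhead -0.0172 tilt [-0.002 -0.001] w 0.0941 ff 0.0 F [ 0.4  0.4 -0. ]
tool shift [0.0016 0.0339 0.0233] turn z -0.0012
top 1 1707 [290.3 171.4] [ 0.5187 -0.0794  0.0213] [array([ 617.3, -140. ]), array([266.6, 290.6]), np.float64(89.4)]
top 6 2128 [221.8 150.4] [0.622  0.1133 0.0318] [array([622.7, 115.9]), array([232.9, 169.5]), np.float64(89.2)]
top 28 581 [124.6 174. ] [0.5471 0.4402 0.0272] [array([547.6, 440.9]), array([106.4,  63.4]), np.float64(89.2)]
top 33 602 [189.5 207.6] [0.4308 0.2219 0.0271] [array([432.2, 220.9]), array([ 62. , 104.8]), np.float64(1.4)]
top 58 914 [164.3 246.6] [0.3037 0.303  0.023 ] [array([304.7, 303.7]), array([ 80.9, 121.2]), np.float64(3.8)]
wrist 1 5262 [286.3 166.9] [0.5463 0.4444 0.0278] [array([546.3, 440.9]), array([105.5,  62.1]), np.float64(87.6)]
wrist 2 3970 [ 83.4 262.7] [0.3003 0.3298 0.0235] [array([302.5, 308.5]), array([ 82.2, 113.5]), np.float64(3.6)]
wrist 3 956 [304.6 296.2] [0.5644 0.2841 0.0268] [array([589.4, 267.8]), array([55.4, 79.1]), np.float64(90.0)]
wrist 4 1137 [192.7 309.9] [0.4304 0.2621 0.0275] [array([430.7, 259.4]), array([30.6, 62.3]), np.float64(88.5)]
wrist 7 653 [196.8 363.4] [0.4304 0.1793 0.0276] [array([430.4, 179.2]), array([62.3, 24.5]), np.float64(0.1)]
wrist 8 2165 [334.8 370.4] [0.613  0.1705 0.0334] [array([617.2, 171.1]), array([ 44. , 164.5]), np.float64(89.2)]
```

View pics/top1.png

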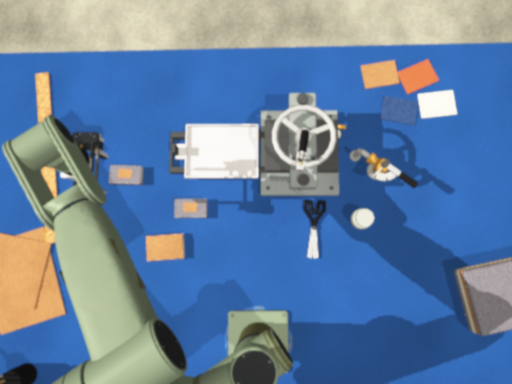

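View pics/wrist1.png

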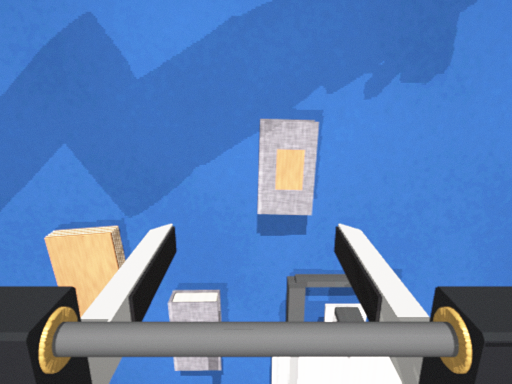

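```bash

python3 -m pendant '[[0.002,0.0335,0,0,0,0.012,100],[0,0,0.032,0,0,0.012,100],[0,0,0.032,0,0,0,100],[0,0,0.032,0,0,0,100],[0,0,0.032,0,0,0,100],[0,0,0.032,0,0,0,100],[0,0,0.032,0,0,0,100],[0,0,0,0,0,0,100]]'|tail -4
python3 d.py 0.5465 0.4405 0.031
python3 -m pendant '[[0,0,0,0,0,0,0],[0,0,0,0,0,0,0],[0,0,0,0,0,0,0],[0,0,0,0,0,0,0],[0,0,0,0,0,0,0],[0,0,0,0,0,0,0],[0,0,0,0,0,0,0],[0,0,0,0,0,0,0]]' 30 |tail -3
python3 d.py 0.62 0.16 0.07
```

```text
ee_rot: [0.72, 0.694, -0.008, -0.002]
wrist_force: [-1.6, -0.8, -0.8]
gripper_width: 0.0935
finger_force: 0.0
t 2.87 grasp [0.5379 0.439  0.0242] yhead -0.0357 tilt [-0.014 -0.008] w 0.0935 ff 0.0 F [-1.6 -0.8 -0.8]
tool shift [ 0.0018  0.0085 -0.007 ] turn z -0.0197
wrist_force: [-1.0, 0.3, 6.4]
gripper_width: 0.0618
finger_force: 30.0
t 3.53 grasp [0.5467 0.4423 0.0352] yhead -0.0381 tilt [0.003 0.002] w 0.0618 ff 30.0 F [-1.   0.3  6.4]
tool shift [-0.2792  0.0841 -0.0352] turn z -0.0221
```

```bash

python3 -m pendant '[[0,0,-0.02,0,0,0,0],[0,0,-0.03,0,0,0,0],[0,0,-0.03,0,0,-0.022,0],[-0.01,0.006,-0.01,0,0,0,0],[-0.02,0.01,0,0,0,0,0],[-0.03,0.012,0,0,0,0,0],[-0.03,0.012,0,0,0,0,0],[-0.03,0.012,0,0,0,0,0]]' >/dev/null
python3 -m pendant '[[-0.03,0.012,0,0,0,0,0],[-0.03,0.012,0,0,0,0,0],[-0.03,0.012,0,0,0,0,0],[-0.03,0.012,0,0,0,0,0],[-0.025,0.0105,0,0,0,0,0],[-0.016,0.002,0,0,0,0,0],[0,0,0,0,0,0,0],[0,0,0,0,0,0,0]]' |tail -3
python3 d.py 0.6547 0.1595 0.072
```

```text
wrist_force: [-0.1, 0.2, -1.5]
gripper_width: 0.0618
finger_force: 30.0
t 4.87 grasp [0.6528 0.1577 0.1218] yhead -0.0184 tilt [-0.002  0.001] w 0.0618 ff 30.0 F [-0.1  0.2 -1.5]
tool shift [0.0018 0.002  0.0498] turn z -0.0024
```

```bash

python3 -m pendant '[[0.002,0.002,0.015,0,0,0,0],[0,0,0.015,0,0,0,0],[0,0,0.01,0,0,0,0],[0,0,0.006,0,0,0,0],[0,0,0.003,0,0,0,0],[0,0,0,0,0,0,0],[0,0,0,0,0,0,0],[0,0,0,0,0,0,0]]' |tail -3
python3 d.py 0.6547 0.1595 0.070
```

```text
wrist_force: [-0.3, 0.2, -1.9]
gripper_width: 0.0617
finger_force: 30.0
t 5.53 grasp [0.6562 0.161  0.0746] yhead -0.0157 tilt [0.002 0.   ] w 0.0617 ff 30.0 F [-0.3  0.2 -1.9]
tool shift [-0.0015 -0.0015  0.0046] turn z 0.0003
```

Lower to contact, release, rise, and look.

```bash

python3 -m pendant '[[-0.001,-0.001,0.003,0,0,0,0],[0,0,0.0015,0,0,0,0],[0,0,0,0,0,0,0],[0,0,0,0,0,0,74],[0,0,0,0,0,0,74],[0,0,0,0,0,0,74],[0,0,0,0,0,0,74],[0,0,0,0,0,0,74]]' |tail -3
python3 -m pendant '[[0,0,-0.02,0,0,0,74],[0,0,-0.03,0,0,0,74],[0,0,-0.04,0,0,0,74],[-0.015,-0.03,-0.01,0,0,0,100],[0,-0.038,0,0,0,0,100],[0.01,-0.038,0,0,0,0,100],[0.015,-0.038,0,0,0,0,100],[0.015,-0.038,0,0,0,0,100]]' |tail -3
python3 -m pendant '[[0.015,-0.03,0,0,0,0,100],[0.015,-0.01,0,0,0,0,100],[0,0,0,0,0,0,100],[0,0,0,0,0,0,100],[0,0,0,0,0,0,100],[0,0,0,0,0,0,100],[0,0,0,0,0,0,100],[0,0,0,0,0,0,100]]' |tail -1
python3 d.py 0.4315 0.2210 0.15
python3 - <<'E'
from bench import *
from h import *
for n in("wrist","scene"):
    c=camera(n);np.savez(n+"2.npz",**c)
    W=world(c);hsv=cv2.cvtColor(c["frame"],cv2.COLOR_BGR2HSV)
    blue=(hsv[...,0]>100)&(hsv[...,0]<120)&(hsv[...,1]>120);h=W[...,2]
    for a,lo,hi in(("book",.018,.034),("bedbook",.053,.068)):
        for o in comps(c,W,(h>lo)&(h<hi)&~blue&(W[...,1]>-.05),150): print(n,a,*o)
cv2.imwrite("pics/scene2.png",c["frame"])
E
```

```text
wrist_force: [-0.4, 0.2, 0.2]
gripper_width: 0.0696
finger_force: 0.0
wrist_force: [0.1, 1.0, -0.8]
gripper_width: 0.0935
finger_force: 0.0
finger_force: 0.0
t 7.53 grasp [0.4341 0.2176 0.169 ] yhead -0.0174 tilt [-0. -0.] w 0.0936 ff 0.0 F [0.2 0.  0.4]
tool shift [ 0.0034 -0.0027  0.019 ] turn z -0.0014
wrist book 1 13023 [105.1  86.2] [0.304  0.3094 0.0235] [array([303.1, 304.4]), array([ 81.4, 120.4]), np.float64(3.7)]
wrist book 11 1935 [391.6 136.5] [0.5586 0.2621 0.0277] [array([560.4, 231.1]), array([128.7,  61.7]), np.float64(69.2)]
wrist book 66 7102 [250.6 178.3] [0.4305 0.2244 0.0278] [array([430.3, 220.4]), array([ 61.9, 106. ]), np.float64(0.2)]
wrist book 69 170 [506.6 155.3] [0.67   0.2405 0.0242] [array([666.9, 238.6]), array([20.6, 12.6]), np.float64(44.2)]
wrist book 78 6991 [419.  222.1] [0.5917 0.1834 0.0334] [array([604.2, 150.3]), array([156.4, 134.1]), np.float64(89.0)]
wrist book 83 663 [316.6 376.9] [ 0.5024 -0.0174  0.0214] [array([499.6,  -6.8]), array([60.4, 47.3]), np.float64(6.4)]
wrist book 84 475 [370.4 365.3] [0.5579 0.0093 0.0335] [array([560.6,  10
[... 672 characters left out ...]
58.3] [ 0.6366 -0.0324  0.0226] [array([617.3, -30.9]), array([ 38.1, 292.5]), np.float64(90.0)]
scene book 16 394 [310.6 254.1] [0.5687 0.1624 0.033 ] [array([575. , 159.3]), array([148.3,  91. ]), np.float64(84.5)]
scene book 20 530 [268.6 264.5] [0.6427 0.0514 0.033 ] [array([632.2,  57.9]), array([126.1, 125.1]), np.float64(1.1)]
scene book 74 175 [340.2 295.8] [0.6836 0.2622 0.0276] [array([680.4, 263.3]), array([28.7, 58.3]), np.float64(6.7)]
scene bedbook 3 226 [469.9  71.7] [-0.9401  0.7777  0.0604] [array([-939.7,  766.2]), array([ 33.6, 429.3]), np.float64(1.0)]
scene bedbook 7 745 [304.8 271.1] [0.6581 0.1571 0.0623] [array([655.2, 156. ]), array([104.9,  64.9]), np.float64(88.8)]
```

View pics/scene2.png

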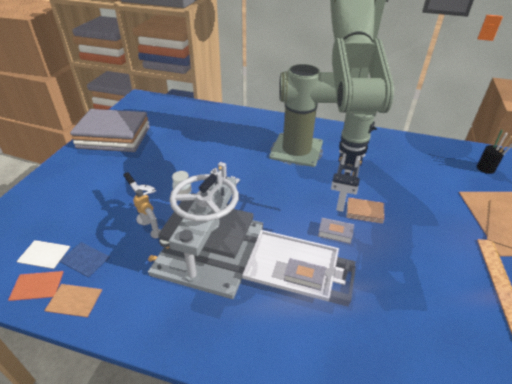

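```bash

python3 -m pendant '[[0.0025,-0.0036,0.01,0,0,0,100],[0,0,0.03,0,0,0,100],[0,0,0.03,0,0,0,100],[0,0,0.03,0,0,0,100],[0,0,0.025,0,0,0,100],[0,0,0.014,0,0,0,100],[0,0,0,0,0,0,100],[0,0,0,0,0,0,100]]'|tail -3
python3 d.py 0.4305 0.2200 0.031
python3 -m pendant '[[0,0,0,0,0,0,0],[0,0,0,0,0,0,0],[0,0,0,0,0,0,0],[0,0,0,0,0,0,0],[0,0,0,0,0,0,0],[0,0,0,0,0,0,0],[0,0,0,0,0,0,0],[0,0,0,0,0,0,0]]' 30 |tail -3
python3 d.py 0.5873 0.0705 0.12
```

```text
wrist_force: [-0.0, 0.5, 1.0]
gripper_width: 0.094
finger_force: 0.0
t 8.3 grasp [0.4285 0.2205 0.029 ] yhead -0.016 tilt [-0.003 -0.001] w 0.094 ff 0.0 F [-0.   0.5  1. ]
tool shift [-0.0004  0.002  -0.002 ] turn z 0.0
wrist_force: [-1.0, -0.4, 5.0]
gripper_width: 0.0616
finger_force: 30.0
t 8.97 grasp [0.4304 0.2209 0.0309] yhead -0.0159 tilt [0.001 0.   ] w 0.0616 ff 30.0 F [-1.  -0.4  5. ]
tool shift [-0.1479  0.1594 -0.089 ] turn z 0.0001
```

```bash

python3 -m pendant '[[0,0,-0.02,0,0,0,0],[0,0,-0.03,0,0,0,0],[0,0,-0.03,0,0,0,0],[-0.01,0.01,-0.01,0,0,0,0],[-0.023,0.025,0,0,0,0,0],[-0.024,0.026,0,0,0,0,0],[-0.024,0.026,0,0,0,0,0],[-0.024,0.026,0,0,0,0,0]]' >/dev/null
python3 -m pendant '[[-0.024,0.026,0,0,0,0,0],[-0.012,0.013,0,0,0,0,0],[-0.007,0.007,0,0,0,0,0],[0,0,0.015,0,0,0,0],[0,0,0.015,0,0,0,0],[0,0,0.01,0,0,0,0],[0,0,0,0,0,0,0],[0,0,0,0,0,0,0]]' |tail -3
python3 d.py 0.5873 0.0705 0.065
```

```text
wrist_force: [0.2, -0.2, -2.4]
gripper_width: 0.0615
finger_force: 30.0
t 10.3 grasp [0.5849 0.0708 0.079 ] yhead -0.0152 tilt [-0.003  0.   ] w 0.0615 ff 30.0 F [ 0.2 -0.2 -2.4]
tool shift [-0.0003  0.0025  0.014 ] turn z 0.0008
```

```bash

python3 -m pendant '[[0,0.001,0.008,0,0,0,0],[0,0,0.004,0,0,0,0],[0,0,0.001,0,0,0,0],[0,0,0,0,0,0,0],[0,0,0,0,0,0,72],[0,0,0,0,0,0,72],[0,0,0,0,0,0,72],[0,0,0,0,0,0,72]]' |tail -3
python3 -m pendant '[[0,0,-0.02,0,0,0,72],[0,0,-0.03,0,0,0,72],[0,0,-0.04,0,0,0,72],[0.03,0.005,-0.02,0,0,0,50],[0.04,0.006,0,0,0,0,20],[0.04,0.006,0,0,0,0,0],[0.04,0.006,0,0,0,0,0],[0.03,0.006,0,0,0,0,0]]' 30|tail -3
python3 -m pendant '[[0.03,0,0,0,0,0,0],[0.01,0,0,0,0,0,0],[0,0,0,0,0,0,0],[0,0,0,0,0,0,0],[0,0,0,0,0,0,0],[0,0,0,0,0,0,0],[0,0,0,0,0,0,0],[0,0,0,0,0,0,0]]' |tail -1
python3 d.py 0.622 0.29 0.05
python3 - <<'E'
from bench import *
from h import *
for n in("scene","wrist"):
    c=camera(n);np.savez(n+"3.npz",**c)
    W=world(c);hsv=cv2.cvtColor(c["frame"],cv2.COLOR_BGR2HSV)
    blue=(hsv[...,0]>100)&(hsv[...,0]<120)&(hsv[...,1]>120);h=W[...,2]
    for a,lo,hi in(("book",.018,.032),("bedbook",.053,.068)):
        for o in comps(c,W,(h>lo)&(h<hi)&~blue&(W[...,1]>-.05)&(W[...,0]>.2),100): print(n,a,*o)
cv2.imwrite("pics/wrist3.png",c["frame"])
E
```

```text
wrist_force: [0.6, 0.7, 0.0]
gripper_width: 0.0675
finger_force: 0.0
wrist_force: [-0.6, -0.5, -0.2]
gripper_width: 0.0377
finger_force: 0.0
finger_force: 0.0
t 12.3 grasp [0.6202 0.2884 0.1774] yhead -0.0178 tilt [ 0. -0.] w 0.0003 ff 0.0 F [-0.   0.7 -0.6]
tool shift [0.0017 0.0017 0.1274] turn z -0.0018
scene book 1 169 [352.4 205.7] [0.3062 0.2586 0.024 ] [array([307. , 261.5]), array([87.3, 39.4]), np.float64(2.3)]
scene book 2 902 [242.  258.1] [ 0.636  -0.0323  0.0228] [array([618.2, -31.2]), array([ 37.4, 290.8]), np.float64(90.0)]
scene book 46 127 [345.7 262.4] [0.565  0.2605 0.0274] [array([568. , 263.8]), array([56.8, 35.2]), np.float64(85.1)]
scene book 149 176 [339.9 295.9] [0.6836 0.2614 0.0276] [array([681.7, 261.4]), array([30.1, 57. ]), np.float64(10.7)]
scene bedbook 1 1361 [293.3 259.6] [0.6297 0.1164 0.0623] [array([621.7, 111.4]), array([229.7, 109. ]), np.float64(53.3)]
wrist book 1 1266 [195.5 206.7] [0.5613 0.2647 0.0275] [array([563.2, 264.7]), array([60.9, 61.5]), np.float64(85.0)]
wrist book 23 1300 [314.7 206.5] [0.6793 0.2627 0.0276] [array([679.1, 263.2]), array([58.9, 63.4]), np.float64(87.0)]
wrist bedbook 1 190 [255.1 212.3] [0.6202 0.2701 0.0605] [array([620.5, 269.7]), array([ 2.3, 29.7]), np.float64(88.5)]
wrist bedbook 2 699 [305.5 277.9] [0.667  0.204  0.0615] [array([666.3, 203. ]), array([17.2, 39.9]), np.float64(89.9)]
wrist bedbook 3 131 [253.  371.4] [0.6152 0.094  0.0616] [array([614.6,  96.7]), array([34.6,  5.2]), np.float64(89.0)]
```

View pics/wrist3.png

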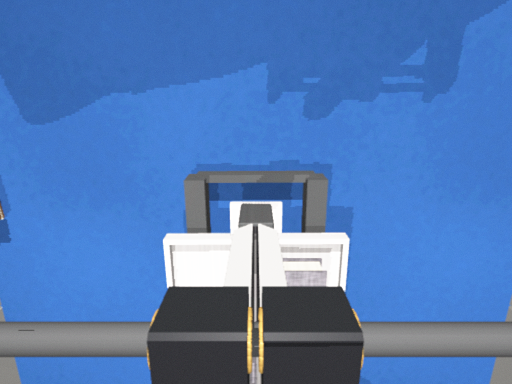

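```bash

python3 -m pendant '[[0,0.002,0.03,0,0,0,0],[0,0,0.03,0,0,0,0],[0,0,0.03,0,0,0,0],[0,0,0.02,0,0,0,0],[0,0,0.006,0,0,0,0],[-0.003,0,0,0,0,0,0],[-0.004,0,0,0,0,0,0],[-0.006,0,0,0,0,0,0]]' |tail -3
python3 d.py 0.622 0.02 0.061
python3 -m pendant '[[-0.008,0,0,0,0,0,0],[-0.012,0,0,0,0,0,0],[-0.014,0,0,0,0,0,0],[-0.015,0,0,0,0,0,0],[-0.015,0,0,0,0,0,0],[-0.015,0,0,0,0,0,0],[-0.015,0,0,0,0,0,0],[-0.015,0,0,0,0,0,0]]' |tail -3
python3 -m pendant '[[-0.015,0,0,0,0,0,0],[-0.015,0,0,0,0,0,0],[-0.015,0,0,0,0,0,0],[-0.015,0,0,0,0,0,0],[-0.015,0,0,0,0,0,0],[-0.015,0,0,0,0,0,0],[-0.012,0,0,0,0,0,0],[-0.008,0,0,0,0,0,0]]' |tail -3
python3 d.py 0.622 0.02 0.061
```

```text
wrist_force: [-0.2, 2.6, -1.4]
gripper_width: 0.0004
finger_force: 1.5
t 13.07 grasp [0.6232 0.2776 0.0635] yhead -0.0159 tilt [0.004 0.003] w 0.0004 ff 1.5 F [-0.2  2.6 -1.4]
tool shift [-0.2576  0.0028  0.0018] turn z 0.0001
wrist_force: [1.3, 4.1, 1.8]
gripper_width: 0.0006
finger_force: 1.7
wrist_force: [1.3, 2.8, 1.3]
gripper_width: 0.0005
finger_force: 1.5
t 14.4 grasp [0.6175 0.0555 0.0607] yhead -0.0171 tilt [-0.002 -0.001] w 0.0005 ff 1.5 F [1.3 2.8 1.3]
tool shift [-0.0354  0.0051 -0.0003] turn z -0.0011
```

```bash

python3 -m pendant '[[-0.006,0,0,0,0,0,0],[-0.006,0,0,0,0,0,0],[-0.005,0,0,0,0,0,0],[-0.004,0,0,0,0,0,0],[-0.003,0,0,0,0,0,0],[-0.002,0,0,0,0,0,0],[-0.002,0,0,0,0,0,0],[0,0,0,0,0,0,0]]' |tail -3
python3 d.py 0.622 0.02 0.061
python3 -m pendant '[[-0.002,0,0,0,0,0,0],[-0.002,0,0,0,0,0,0],[-0.002,0,0,0,0,0,0],[-0.002,0,0,0,0,0,0],[0,0,0,0,0,0,0],[0,0,0,0,0,0,0],[0,0,0,0,0,0,0],[0,0,0,0,0,0,0]]' |tail -3
python3 d.py 0.622 0.02 0.061
```

```text
wrist_force: [-0.5, 0.4, 0.4]
gripper_width: 0.0006
finger_force: 0.3
t 15.07 grasp [0.6173 0.0294 0.0608] yhead -0.0158 tilt [-0.001 -0.001] w 0.0006 ff 0.3 F [-0.5  0.4  0.4]
tool shift [-0.0093  0.0049 -0.0002] turn z 0.0002
wrist_force: [0.4, 0.3, 0.4]
gripper_width: 0.0005
finger_force: 0.0
t 15.73 grasp [0.6182 0.0212 0.0616] yhead -0.016 tilt [ 0.001 -0.001] w 0.0005 ff 0.0 F [0.4 0.3 0.4]
tool shift [-0.0012  0.0038  0.0006] turn z 0.0
```

```bash

python3 -m pendant '[[-0.001,0,0,0,0,0,0],[-0.001,0,0,0,0,0,0],[-0.001,0,0,0,0,0,0],[-0.001,0,0,0,0,0,0],[0,0,0,0,0,0,0],[0,0,0,0,0,0,0],[0,0,0,0,0,0,0],[0,0,0,0,0,0,0]]' |tail -3
python3 d.py 0.622 0.02 0.061
python3 -m pendant '[[-0.001,0,0,0,0,0,0],[-0.001,0,0,0,0,0,0],[-0.001,0,0,0,0,0,0],[-0.001,0,0,0,0,0,0],[0,0,0,0,0,0,0],[0,0,0,0,0,0,0],[0,0,0,0,0,0,0],[0,0,0,0,0,0,0]]' |tail -3
python3 d.py 0.622 0.02 0.061
```

```text
wrist_force: [0.2, 8.0, 2.0]
gripper_width: 0.0005
finger_force: 3.9
t 16.4 grasp [0.6182 0.0202 0.0616] yhead -0.0157 tilt [0.002 0.004] w 0.0005 ff 3.9 F [0.2 8.  2. ]
tool shift [-0.0002  0.0038  0.0006] turn z 0.0003
wrist_force: [2.1, 17.4, 1.9]
gripper_width: 0.0004
finger_force: 8.8
t 17.07 grasp [0.6182 0.0202 0.0617] yhead -0.0157 tilt [0.002 0.01 ] w 0.0004 ff 8.8 F [ 2.1 17.4  1.9]
tool shift [-0.0002  0.0038  0.0007] turn z 0.0003
```

```bash

python3 -m pendant '[[0.01,0,0,0,0,0,0],[0.02,0,0,0,0,0,0],[0.02,0,-0.02,0,0,0,0],[0.02,0,-0.035,0,0,0,0],[0,0,-0.04,0,0,0,0],[0,0,-0.04,0,0,0,0],[0,0,-0.04,0,0,0,0],[0,0,-0.04,0,0,0,0]]' |tail -3
python3 -m pendant '[[0,0,-0.04,0,0,0,0],[0,0,-0.04,0,0,0,0],[0,0,-0.03,0,0,0.12,20],[0,0,0,0,0,0.12,40],[0,0,0,0,0,0.12,60],[0,0,0,0,0,0.12,60],[0,0,0,0,0,0.12,60],[0,0,0,0,0,0.12,60]]' |tail -3
python3 -m pendant '[[0,0,0,0,0,0.12,60],[0,0,0,0,0,0.12,60],[0,0,0,0,0,0.12,60],[0,0,0,0,0,0.12,60],[0,0,0,0,0,0.12,60],[0,0,0,0,0,0.12,60],[0,0,0,0,0,0.12,60],[0,0,0,0,0,0.011,60]]' |tail -3
python3 d.py 0.622 -0.144 0.40 -1.587
python3 - <<'E'
from bench import *
from h import *
for n in("top","wrist"):
    c=camera(n);np.savez(n+"4.npz",**c);cv2.imwrite(f"pics/{n}4.png",c["frame"])
    W=world(c);h=W[...,2];v=c["frame"].max(2)
    near=(np.hypot(W[...,0]-.6165,W[...,1]+.144)<.12)
    rim=near&(h>.215)&(h<.24)
    for a,m in(("rim",rim),("black",near&(h>.24)&(h<.285)&(v<70)),("hi",near&(h>.24)&(h<.285)),("blk",near&(h>.258)&(h<.285)&(v>=70))):
        for o in comps(c,W,m,25): print(n,a,*o)
    hsv=cv2.cvtColor(c["frame"],cv2.COLOR_BGR2HSV)
    for o in comps(c,W,(h>.1)&(h<.135)&(np.hypot(W[...,0]-.54,W[...,1]+.37)<.13)&(v<70),25): print(n,"lever",*o)
    for o in comps(c,W,(h>.03)&(h<.16)&(np.hypot(W[...,0]-.56,W[...,1]+.35)<.09)&(hsv[...,0]<30)&(hsv[...,1]>120),25): print(n,"brass",*o)
E
```

```text
wrist_force: [0.7, 1.2, -0.3]
gripper_width: 0.0004
finger_force: 0.0
wrist_force: [0.7, 0.5, -1.2]
gripper_width: 0.037
finger_force: 0.0
wrist_force: [-0.5, 0.2, -0.2]
gripper_width: 0.0568
finger_force: 0.0
t 19.07 grasp [0.6186 0.083  0.3859] yhead -1.5902 tilt [-0.    -0.001] w 0.0568 ff 0.0 F [-0.5  0.2 -0.2]
tool shift [ 0.0078  0.2269 -0.0137] turn z -0.0032
top rim 1 1290 [303.6 133.7] [ 0.6285 -0.1423  0.2272] [array([ 616.1, -143. ]), array([180.5, 180.5]), np.float64(89.1)]
top black 1 132 [303.6 140.1] [ 0.5919 -0.1402  0.2614] [array([ 591.2, -139.9]), array([19.6, 55.7]), np.float64(88.5)]
top hi 1 263 [302.8 144.4] [ 0.5804 -0.138   0.2599] [array([ 583.8, -138.3]), array([26.3, 85.8]), np.float64(81.2)]
top hi 2 54 [299.6 166.8] [ 0.5157 -0.128   0.2637] [array([ 520.6, -127.6]), array([19. , 21.1]), np.float64(83.9)]
top blk 7 43 [301.4 154.2] [ 0.5505 -0.1335  0.2609] [array([ 553.2, -133.6]), array([25.7, 20.4]), np.float64(83.7)]
top blk 8 42 [300.  166.2] [ 0.5176 -0.1282  0.2646] [array([ 520.5, -127.1]), array([18.8, 20.9]), np.float64(87.1)]
top lever 1 94 [4
[... 377 characters left out ...]
 [ 0.544  -0.1795  0.2272] [array([ 542.5, -181.2]), array([14.5, 26.1]), np.float64(29.9)]
wrist black 1 1931 [491.8 209. ] [ 0.5957 -0.1335  0.2605] [array([ 593.8, -137.8]), array([22.1, 62.3]), np.float64(81.8)]
wrist hi 1 2798 [487.  220.9] [ 0.5833 -0.1319  0.2598] [array([ 583. , -137.3]), array([29. , 83.8]), np.float64(81.3)]
wrist hi 2 687 [466.5 280.8] [ 0.5211 -0.1232  0.2608] [array([ 521.5, -127. ]), array([21. , 22.6]), np.float64(83.3)]
wrist blk 10 462 [481.9 252.7] [ 0.553  -0.1298  0.2611] [array([ 552.8, -132.7]), array([29. , 22.7]), np.float64(81.3)]
wrist blk 11 426 [471.6 284.1] [ 0.5201 -0.1259  0.2644] [array([ 521.4, -127.1]), array([20.6, 22.7]), np.float64(84.2)]
```

View pics/wrist4.png

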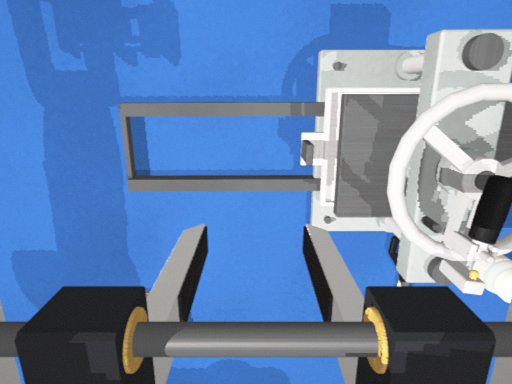

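```bash

python3 -m pendant '[[0,0.02,0,0,0,0,60],[-0.002,0.034,0,0,0,0,60],[-0.002,0.034,0,0,0,0,60],[-0.002,0.034,0,0,0,0,60],[-0.002,0.034,0,0,0,0,60],[-0.001,0.034,0,0,0,0,60],[0,0.0345,0,0,0,0,60],[0,0,0,0,0,0.12,60]]' |tail -3
python3 -m pendant '[[0,0,0.02,0,0,0.021,60],[0,0,0.02,0,0,0,60],[0,0,0.02,0,0,0,60],[0,0,0.01,0,0,0,60],[0,0,0,0,0,0,60],[0,0,0,0,0,0,60],[0,0,0,0,0,0,60],[0,0,0,0,0,0,60]]' |tail -3
python3 d.py 0.6055 -0.1413 0.256 -1.731
python3 - <<'E'
from bench import *
from h import *
c=camera("wrist");np.savez("wrist5.npz",**c)
W=world(c);h=W[...,2];v=c["frame"].max(2)
near=(np.hypot(W[...,0]-.6165,W[...,1]+.144)<.12)
for a,m in(("black",near&(h>.24)&(h<.285)&(v<70)),("blk",near&(h>.258)&(h<.285)&(v>=70))):
    for o in comps(c,W,m,25): print(a,*o)
E
```

```text
wrist_force: [-0.5, -0.4, -0.5]
gripper_width: 0.0564
finger_force: 0.0
wrist_force: [-0.1, 0.0, -0.6]
gripper_width: 0.0564
finger_force: 0.0
t 20.5 grasp [ 0.6069 -0.1409  0.3182] yhead -1.7274 tilt [ 0.003 -0.001] w 0.0564 ff 0.0 F [-0.1  0.  -0.6]
tool shift [-0.0015  0.0006  0.0622] turn z 0.0036
black 1 2578 [257.7 229.5] [ 0.5972 -0.1407  0.2615] [array([ 593.3, -140. ]), array([22.7, 63.5]), np.float64(81.8)]
blk 1 298 [256.9 286.8] [ 0.5533 -0.1335  0.2629] [array([ 555.6, -133.2]), array([12.5, 17. ]), np.float64(86.7)]
blk 3 176 [270.7 286.6] [ 0.5501 -0.1431  0.2611] [array([ 548.7, -143.3]), array([ 6.1, 18.6]), np.float64(80.4)]
blk 4 174 [243.3 286.6] [ 0.5533 -0.123   0.261 ] [array([ 552.2, -123.1]), array([ 6.6, 17.4]), np.float64(83.8)]
blk 6 206 [256.8 316.1] [ 0.5248 -0.1294  0.2611] [array([ 527.3, -128.8]), array([19.5, 11. ]), np.float64(82.6)]
```

```bash

python3 -m pendant '[[-0.002,0.0005,0.02,0,0,0,60],[0,0,0.02,0,0,0,60],[0,0,0.015,0,0,0,60],[0,0,0.006,0,0,0,60],[0,0,0,0,0,0,0],[0,0,0,0,0,0,0],[0,0,0,0,0,0,0],[0,0,0,0,0,0,0]]' 25 |tail -3
python3 -m pendant '[[0,0,0,0,0,0,0],[0,0,0,0,0,0,0],[0,0,0,0,0,0,0],[0,0,0,0,0,0,0],[0,0,0,0,0,0,0],[0,0,0,0,0,0,0],[0,0,0,0,0,0,0],[0,0,0,0,0,0,0]]' |tail -3
python3 d.py 0.6047 -0.1417 0.256 -1.731
```

```text
wrist_force: [0.4, 0.1, -0.3]
gripper_width: 0.0334
finger_force: 0.0
wrist_force: [-0.1, -4.5, 3.5]
gripper_width: 0.0235
finger_force: 25.0
t 21.88 grasp [ 0.6046 -0.1421  0.2562] yhead -1.7285 tilt [ 0.002 -0.003] w 0.0235 ff 25.0 F [-0.1 -4.5  3.5]
tool shift [ 0.0001 -0.0004  0.0002] turn z 0.0025
```

Holding the handle (23.5 mm). Swing it up along the arc.

```bash

python3 -m pendant '[[-0.0005,0,-0.0055,0,0,0,0],[-0.0006,0,-0.0054,0,0,0,0],[-0.0014,0,-0.0053,0,0,0,0],[-0.0018,0,-0.0052,0,0,0,0],[-0.0024,0,-0.005,0,0,0,0],[-0.0029,0,-0.0047,0,0,0,0],[-0.0034,0,-0.0043,0,0,0,0],[-0.0037,0,-0.004,0,0,0,0]]' |tail -3
python3 d.py 0.588 -0.139 0.2954 -1.731
python3 -m pendant '[[-0.0042,0,-0.0036,0,0,0,0],[-0.0044,0,-0.0033,0,0,0,0],[-0.0048,0,-0.0027,0,0,0,0],[-0.005,0,-0.0023,0,0,0,0],[-0.0052,0,-0.0017,0,0,0,0],[-0.0053,0,-0.0012,0,0,0,0],[-0.0047,0,-0.0006,0,0,0,0],[-0.0047,0,-0.0002,0,0,0,0]]' |tail -3
python3 d.py 0.5503 -0.1336 0.311 -1.731
```

```text
wrist_force: [2.4, -5.5, -1.8]
gripper_width: 0.0234
finger_force: 25.0
t 22.55 grasp [ 0.588  -0.1393  0.2943] yhead -1.7285 tilt [ 0.002 -0.002] w 0.0234 ff 25.0 F [ 2.4 -5.5 -1.8]
tool shift [-0.0001 -0.0003 -0.0011] turn z 0.0025
wrist_force: [24.4, -6.6, -17.0]
gripper_width: 0.024
finger_force: 25.0
t 23.22 grasp [ 0.5543 -0.1325  0.3085] yhead -1.7277 tilt [ 0.013 -0.001] w 0.024 ff 25.0 F [ 24.4  -6.6 -17. ]
tool shift [-0.0037  0.0017 -0.0025] turn z 0.0033
```

```bash
python3 - <<'E'
from bench import *
from h import *
c=camera("scene");np.savez("scene6.npz",**c)
f=c["frame"][130:290,120:310];cv2.imwrite("pics/scene6.png",cv2.resize(f,None,fx=4,fy=3.7,interpolation=cv2.INTER_CUBIC)[:600,:760])
E
```

```text
(no output)
```

View pics/scene6.png

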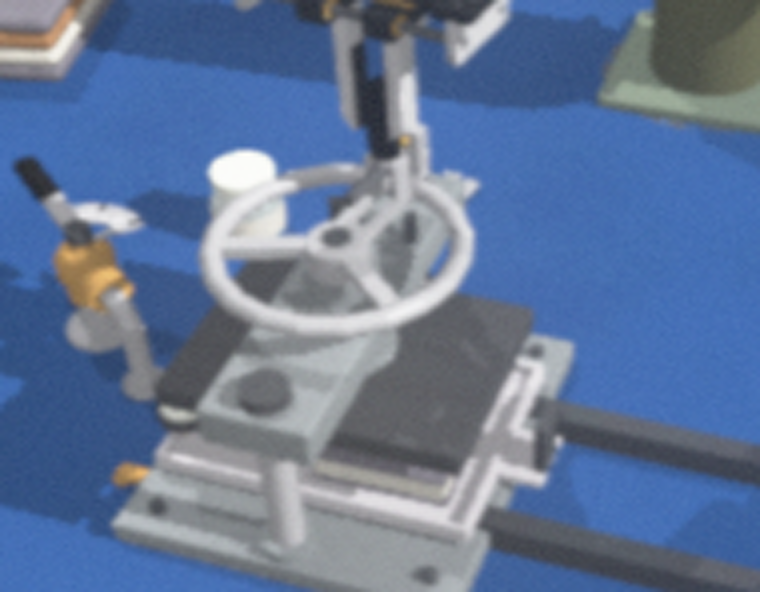

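```bash

python3 -m pendant '[[0,0,0.001,0,0,0,0],[-0.001,0,0.001,0,0,0,0],[-0.001,0,0,0,0,0,0],[-0.001,0,0,0,0,0,0],[0,0,0,0,0,0,0],[0,0,0,0,0,0,0],[0,0,0,0,0,0,0],[0,0,0,0,0,0,0]]' |tail -3
python3 d.py 0.5503 -0.1336 0.311 -1.731
```

```text
wrist_force: [20.6, -4.8, -9.8]
gripper_width: 0.0242
finger_force: 25.0
t 23.93 grasp [ 0.5534 -0.1324  0.3087] yhead -1.7272 tilt [ 0.018 -0.002] w 0.0242 ff 25.0 F [20.6 -4.8 -9.8]
tool shift [-0.0028  0.0017 -0.0024] turn z 0.0038
```

```bash

python3 -m pendant '[[0.001,0,0,0,0,0,45],[0.001,0,0,0,0,0,45],[0,0,0,0,0,0,45],[0,0,0,0,0,0,45],[0,0,0,0,0,0,45],[0,0,0,0,0,0,45],[0,0,0,0,0,0,45],[0,0,0,0,0,0,45]]' |tail -3
python3 d.py 0.5503 -0.1336 0.311 -1.731
python3 - <<'E'
from bench import *
from h import *
c=camera("wrist");np.savez("wrist7.npz",**c);W=world(c);h=W[...,2];v=c["frame"].max(2)
m=(np.hypot(W[...,0]-.553,W[...,1]+.133)<.022)&(h>.255)&(h<.345)
for o in comps(c,W,m,25): print(*o)
f=c["frame"];cv2.imwrite("pics/w7.png",f)
p=W[m&(v<70)];
for a in np.arange(.26,.345,.01):
    q=p[(p[:,2]>a)&(p[:,2]<a+.01)]
    if len(q)>5: print(round(a,2),len(q),q.min(0).round(4),q.max(0).round(4))
E
```

```text
wrist_force: [0.7, 0.3, -0.4]
gripper_width: 0.0427
finger_force: 0.0
t 24.6 grasp [ 0.5485 -0.1319  0.3082] yhead -1.728 tilt [-0.  0.] w 0.0427 ff 0.0 F [ 0.7  0.3 -0.4]
tool shift [ 0.002   0.0013 -0.0028] turn z 0.003
1 3484 [254.3 241.1] [ 0.5581 -0.1325  0.317 ] [array([ 556.8, -132.5]), array([26.4, 36.1]), np.float64(80.3)]
2 562 [298.5 260.7] [ 0.5505 -0.1528  0.3235] [array([ 547.8, -153.1]), array([ 1.9, 14.8]), np.float64(80.8)]
0.26 70 [ 0.5467 -0.1426  0.2601] [ 0.5622 -0.1248  0.2699]
0.27 152 [ 0.5534 -0.1426  0.27  ] [ 0.5624 -0.1223  0.2799]
0.28 193 [ 0.5525 -0.1545  0.28  ] [ 0.5627 -0.1214  0.29  ]
0.29 309 [ 0.5406 -0.1547  0.29  ] [ 0.563  -0.1211  0.3   ]
0.3 404 [ 0.5408 -0.1548  0.3   ] [ 0.5627 -0.1212  0.31  ]
0.31 459 [ 0.5409 -0.1547  0.31  ] [ 0.5626 -0.1216  0.32  ]
0.32 1663 [ 0.5405 -0.1548  0.32  ] [ 0.5624 -0.1207  0.33  ]
0.33 125 [ 0.541  -0.1548  0.3301] [ 0.554  -0.1512  0.34  ]
0.34 68 [ 0.5407 -0.1548  0.3401] [ 0.5539 -0.1512  0.345 ]
```

View pics/w7.png

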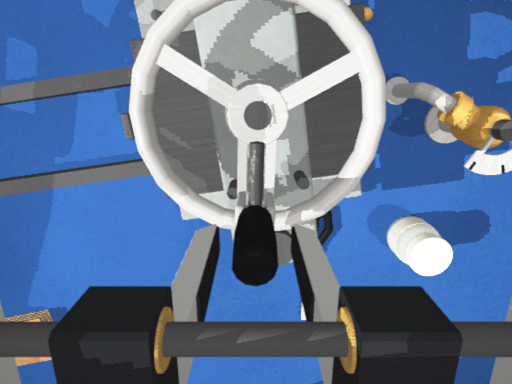

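```bash

python3 -m pendant '[[0.002,0,0,0,0,0,20],[0,0,0,0,0,0,0],[0,0,0,0,0,0,0],[0,0,0,0,0,0,0],[0,0,0,0,0,0,0],[0,0,0,0,0,0,0],[0,0,0,0,0,0,0],[0,0,0,0,0,0,0]]' 25 |tail -3
python3 d.py 0.6165 -0.143 0.31 -1.728
python3 -m pendant '[[0.0013,-0.013,0,0,0,0,0],[0.0038,-0.0125,0,0,0,0,0],[0.0062,-0.0115,0,0,0,0,0],[0.0083,-0.0101,0,0,0,0,0],[0.0101,-0.0083,0,0,0,0,0],[0.0115,-0.0062,0,0,0,0,0],[0.0125,-0.0038,0,0,0,0,0],[0.013,-0.0013,0,0,0,0,0]]' |tail -3
python3 d.py 0.6165 -0.143 0.31 -1.728
```

```text
wrist_force: [0.5, 0.3, 0.3]
gripper_width: 0.0241
finger_force: 25.0
t 25.32 grasp [ 0.5507 -0.1322  0.3082] yhead -1.7279 tilt [0. 0.] w 0.0241 ff 25.0 F [0.5 0.3 0.3]
tool shift [ 0.0667  0.0004 -0.0018] turn z 0.0001
wrist_force: [-4.3, -9.6, 1.9]
gripper_width: 0.0241
finger_force: 25.0
t 25.98 grasp [ 0.6268 -0.0787  0.3081] yhead -1.7285 tilt [-0.003 -0.006] w 0.0241 ff 25.0 F [-4.3 -9.6  1.9]
tool shift [-0.0001  0.0651 -0.0014] turn z -0.0005
```

```bash

python3 -m pendant '[[0.013,0.0023,0,0,0,0,0],[0.0125,0.0038,0,0,0,0,0],[0.0115,0.0062,0,0,0,0,0],[0.0101,0.0083,0,0,0,0,0],[0.0083,0.0101,0,0,0,0,0],[0.0062,0.0115,0,0,0,0,0],[0.0038,0.0125,0,0,0,0,0],[0.0013,0.013,0,0,0,0,0]]' |tail -3
python3 d.py 0.6165 -0.143 0.31 -1.728
python3 -m pendant '[[-0.0013,0.013,0,0,0,0,0],[-0.0038,0.0125,0,0,0,0,0],[-0.0062,0.0115,0,0,0,0,0],[-0.0083,0.0101,0,0,0,0,0],[-0.0101,0.0083,0,0,0,0,0],[-0.0115,0.0062,0,0,0,0,0],[-0.0125,0.0038,0,0,0,0,0],[-0.013,0.0013,0,0,0,0,0]]' |tail -3
python3 d.py 0.6165 -0.143 0.31 -1.728
python3 -m pendant '[[-0.013,-0.0013,0,0,0,0,0],[-0.0125,-0.0038,0,0,0,0,0],[-0.0115,-0.0062,0,0,0,0,0],[-0.0101,-0.0083,0,0,0,0,0],[-0.0083,-0.0101,0,0,0,0,0],[-0.0062,-0.0115,0,0,0,0,0],[-0.0038,-0.0125,0,0,0,0,0],[-0.0013,-0.013,0,0,0,0,0]]' |tail -3
python3 d.py 0.6165 -0.143 0.31 -1.728
```

```text
wrist_force: [-4.9, 3.1, 3.6]
gripper_width: 0.0239
finger_force: 25.0
t 26.65 grasp [ 0.6817 -0.1516  0.3081] yhead -1.7259 tilt [-0.004  0.005] w 0.0239 ff 25.0 F [-4.9  3.1  3.6]
tool shift [-0.0657  0.0015 -0.0015] turn z 0.0021
wrist_force: [3.8, 4.1, 0.6]
gripper_width: 0.0236
finger_force: 25.0
t 27.32 grasp [ 0.606  -0.21    0.3082] yhead -1.7283 tilt [0.004 0.   ] w 0.0236 ff 25.0 F [3.8 4.1 0.6]
tool shift [-0.0001 -0.0678 -0.0018] turn z -0.0003
wrist_force: [3.5, -4.1, -2.4]
gripper_width: 0.024
finger_force: 25.0
t 27.98 grasp [ 0.5502 -0.1333  0.3082] yhead -1.7289 tilt [ 0.001 -0.002] w 0.024 ff 25.0 F [ 3.5 -4.1 -2.4]
tool shift [ 0.067  -0.0009 -0.0018] turn z -0.0009
```

```bash

python3 -m pendant '[[0.0013,-0.013,0,0,0,0,0],[0.0038,-0.0125,0,0,0,0,0],[0.0062,-0.0115,0,0,0,0,0],[0.0083,-0.0101,0,0,0,0,0],[0.0101,-0.0083,0,0,0,0,0],[0.0115,-0.0062,0,0,0,0,0],[0.0125,-0.0038,0,0,0,0,0],[0.013,-0.0013,0,0,0,0,0]]' |tail -3
python3 d.py 0.6165 -0.1443 0.31 -1.728
python3 -m pendant '[[0.013,0.0013,0,0,0,0,0],[0.0125,0.0038,0,0,0,0,0],[0.0115,0.0062,0,0,0,0,0],[0.0101,0.0083,0,0,0,0,0],[0.0083,0.0101,0,0,0,0,0],[0.0062,0.0115,0,0,0,0,0],[0.0038,0.0125,0,0,0,0,0],[0.0013,0.013,0,0,0,0,0]]' |tail -3
python3 d.py 0.6165 -0.1443 0.31 -1.728
python3 -m pendant '[[-0.0013,0.013,0,0,0,0,0],[-0.0038,0.0125,0,0,0,0,0],[-0.0062,0.0115,0,0,0,0,0],[-0.0083,0.0101,0,0,0,0,0],[-0.0101,0.0083,0,0,0,0,0],[0,0,0,0,0,0,0],[0,0,0,0,0,0,0],[0,0,0,0,0,0,0]]' |tail -3
python3 d.py 0.6165 -0.1443 0.31 -1.728
```

```text
wrist_force: [-4.9, -7.9, 2.2]
gripper_width: 0.0241
finger_force: 25.0
t 28.65 grasp [ 0.6258 -0.0786  0.3081] yhead -1.7281 tilt [-0.006 -0.004] w 0.0241 ff 25.0 F [-4.9 -7.9  2.2]
tool shift [ 0.0011  0.0663 -0.0015] turn z -0.0001
wrist_force: [-5.2, 3.3, 3.6]
gripper_width: 0.0239
finger_force: 25.0
t 29.32 grasp [ 0.6816 -0.1518  0.3081] yhead -1.7256 tilt [-0.004  0.004] w 0.0239 ff 25.0 F [-5.2  3.3  3.6]
tool shift [-0.0655  0.0027 -0.0016] turn z 0.0024
wrist_force: [-5.1, 2.8, 3.1]
gripper_width: 0.0234
finger_force: 25.0
t 29.98 grasp [ 0.6415 -0.2054  0.3081] yhead -1.7296 tilt [-0.004 -0.001] w 0.0234 ff 25.0 F [-5.1  2.8  3.1]
tool shift [-0.0344 -0.0564 -0.0018] turn z -0.0016
```

```bash

python3 -m pendant '[[-0.0055,0.0036,0,0,0,0,0],[-0.006,0.0026,0,0,0,0,0],[0,0,0,0,0,0,0],[-0.0062,0.0022,0,0,0,0,0],[-0.0063,0.0016,0,0,0,0,0],[0,0,0,0,0,0,0],[0,0,0,0,0,0,0],[0,0,0,0,0,0,0]]' |tail -3
python3 d.py 0.6165 -0.1443 0.31 -1.728
python3 -m pendant '[[-0.0065,0.0009,0,0,0,0,0],[-0.0065,0.0004,0,0,0,0,0],[0,0,0,0,0,0,0],[0,0,0,0,0,0,0],[0,0,0,0,0,0,0],[0,0,0,0,0,0,0],[0,0,0,0,0,0,0],[0,0,0,0,0,0,0]]' |tail -3
python3 d.py 0.6165 -0.1443 0.31 -1.728
```

```text
wrist_force: [-0.8, 3.8, 1.3]
gripper_width: 0.0243
finger_force: 25.0
t 30.65 grasp [ 0.6186 -0.2105  0.3081] yhead -1.7281 tilt [-0.001 -0.   ] w 0.0243 ff 25.0 F [-0.8  3.8  1.3]
tool shift [-0.0124 -0.0651 -0.0019] turn z -0.0001
wrist_force: [2.2, 1.2, 0.7]
gripper_width: 0.0239
finger_force: 25.0
t 31.32 grasp [ 0.6062 -0.2099  0.3082] yhead -1.728 tilt [ 0.001 -0.   ] w 0.0239 ff 25.0 F [2.2 1.2 0.7]
tool shift [-0.0001 -0.0664 -0.0019] turn z -0.0
```

```bash

python3 -m pendant '[[0,0,0,0,0,0,0],[0,0,0,0,0,0,0],[0,0,0,0,0,0,0],[0,0,0,0,0,0,0],[0,0,0,0,0,0,0],[-0.002,0,0,0,0,0,0],[-0.0025,-0.0001,0,0,0,0,0],[-0.0025,-0.0003,0,0,0,0,0]]' |tail -3
python3 d.py 0.6165 -0.1443 0.31 -1.728
python3 - <<'E'
from bench import *
from h import *
c=camera("scene");W=world(c);h=W[...,2]
v=c["frame"].max(2)
m=(v<90)&(abs(W[...,0]-.66)<.05)&(abs(W[...,1]+.06)<.03)&(h>.05)&(h<.14)
print("platen top",m.sum(),np.nanmedian(h[m]))
c0=dict(np.load("scene0.npz"));W=world(c0);h=W[...,2];v=c0["frame"].max(2)
m=(v<90)&(abs(W[...,0]-.66)<.05)&(abs(W[...,1]+.06)<.03)&(h>.05)&(h<.14)
print("platen top before",m.sum(),np.nanmedian(h[m]))
cv2.imwrite("pics/s8.png",cv2.resize(c["frame"][130:290,100:310],None,fx=3.6,fy=3.6,interpolation=cv2.INTER_CUBIC))
E
```

```text
wrist_force: [5.4, 0.2, -1.3]
gripper_width: 0.024
finger_force: 25.0
t 31.98 grasp [ 0.5999 -0.2086  0.3082] yhead -1.728 tilt [ 0.002 -0.001] w 0.024 ff 25.0 F [ 5.4  0.2 -1.3]
tool shift [ 0.0064 -0.0661 -0.0018] turn z -0.0
platen top 74 0.0754693115639559
platen top before 72 0.10908550912667751
```

View pics/s8.png

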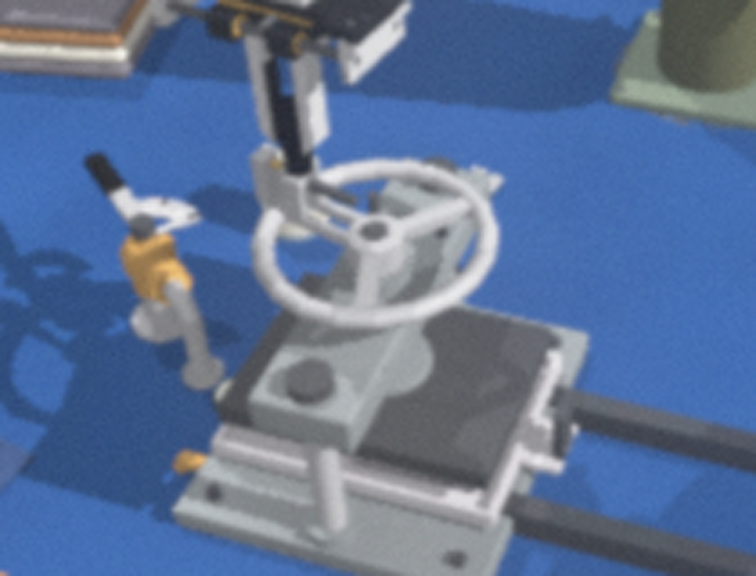

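```bash

python3 -m pendant '[[0,0,0,0,0,0,45],[0,0,0,0,0,0,45],[0,0,0,0,0,0,45],[0,0,0,0,0,0,45],[0,0,-0.02,0,0,0,45],[0,0,-0.02,0,0,0,45],[0,0,-0.02,0,0,0,45],[0,0,-0.02,0,0,0,45]]' |tail -3
python3 -m pendant '[[0,0,-0.01,0,0,-0.12,45],[0,0,0,0,0,-0.12,45],[0,0,0,0,0,-0.12,45],[0,0,0,0,0,-0.12,45],[0,0,0,0,0,-0.12,45],[0,0,0,0,0,-0.12,45],[0,0,0,0,0,-0.12,45],[0,0,0,0,0,-0.12,45]]' |tail -3
python3 -m pendant '[[0,0,0,0,0,-0.078,50],[-0.0375,0.0124,0,0,0,0,50],[-0.0375,0.0124,0,0,0,0,50],[-0.0375,0.0124,0,0,0,0,50],[-0.0375,0.0124,0,0,0,0,50],[-0.0375,0.0124,0,0,0,0,50],[-0.0375,0.0124,0,0,0,0,50],[-0.03,0.0124,0,0,0,0,50]]' |tail -3
python3 -m pendant '[[0,0,0.03,0,0,0,50],[0,0,0.03,0,0,0,50],[0,0,0.03,0,0,0,50],[0,0,0.03,0,0,0,50],[0,0,0,0,0,0,50],[0,0,0,0,0,0,50],[0,0,0,0,0,0,50],[0,0,0,0,0,0,50]]' |tail -3
python3 d.py 0.5 -0.4667 0.117 -0.689
python3 - <<'E'
from bench import *
from h import *
for n in("wrist","top"):
    c=camera(n);np.savez(n+"9.npz",**c);cv2.imwrite(f"pics/{n}9.png",c["frame"])
    W=world(c);h=W[...,2];v=c["frame"].max(2);hsv=cv2.cvtColor(c["frame"],cv2.COLOR_BGR2HSV)
    near=np.hypot(W[...,0]-.54,W[...,1]+.40)<.13
    for o in comps(c,W,near&(h>.1)&(h<.14)&(v<70),25): print(n,"lever",*o)
    for o in comps(c,W,near&(h>.03)&(h<.16)&(hsv[...,0]<30)&(hsv[...,1]>120),25): print(n,"brass",*o)
    for o in comps(c,W,near&(h>.1)&(h<.16)&(v>=70),60): print(n,"all",*o)
E
```

```text
wrist_force: [0.3, 0.4, 0.6]
gripper_width: 0.0421
finger_force: 0.0
wrist_force: [0.2, -0.5, 0.4]
gripper_width: 0.0422
finger_force: 0.0
wrist_force: [0.5, 0.3, 0.5]
gripper_width: 0.0468
finger_force: 0.0
wrist_force: [0.4, 0.1, 0.1]
gripper_width: 0.0469
finger_force: 0.0
t 34.7 grasp [ 0.5046 -0.4612  0.2817] yhead -0.6899 tilt [ 0.003 -0.004] w 0.0469 ff 0.0 F [0.4 0.1 0.1]
tool shift [-0.007  -0.001   0.1647] turn z -0.0009
wrist lever 3 1042 [254.8 185.7] [ 0.5015 -0.466   0.1233] [array([ 500.7, -467.1]), array([59.2, 18.6]), np.float64(52.4)]
wrist brass 1 1723 [253.1  74.8] [ 0.568  -0.3807  0.0945] [array([ 561.5, -388.9]), array([69.9, 44.9]), np.float64(51.7)]
wrist brass 2 138 [237.8 110.2] [ 0.5339 -0.3994  0.0975] [array([ 532.7, -399.9]), array([15.4, 13.2]), np.float64(46.7)]
wrist all 5 2804 [236.5 122.3] [ 0.5231 -0.4062  0.1059] [array([ 505.4, -425.5]), array([129.4,  66.8]), np.float64(47.7)]
top brass 1 145 [374.8 161.6] [ 0.5645 -0.3782  0.0931] [array([ 566.9, -378.9]), array([44.2, 35. ]), np.float64(44.2)]
top all 3 277 [386.1 170.9] [ 0.5271 -0.4058  0.1073] [array([ 527.5, -407.3]), array([63.5, 62.4]), np.float64(61.0)]
```

View pics/wrist9.png

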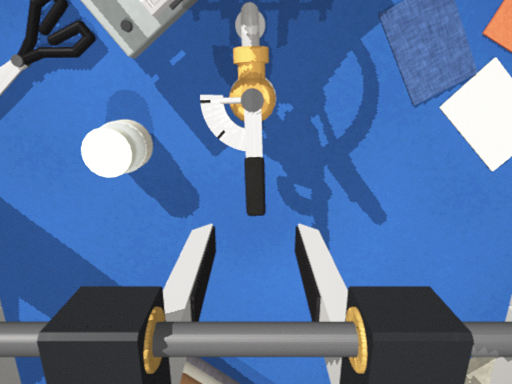

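```bash
python3 - <<'E'
from h import *
c=dict(np.load("wrist9.npz"));W=world(c)
zc=W[96:101,249:254,2];print("cap z",np.nanmedian(zc)); ax=ray(c,251,98,np.nanmedian(zc));print("axis",ax)
zp=np.nanmedian(W[120:140,225:235,2]);print("plate z",zp)
for p in((205,99),(221,134)):
    q=ray(c,*p,zp);d=q-ax;print("mark",q.round(4),np.degrees(np.arctan2(d[1],d[0])).round(1))
for p in((255,158),(256,214)):
    q=ray(c,*p,.124);d=q-ax;print("lever",q.round(4),np.degrees(np.arctan2(d[1],d[0])).round(1),np.hypot(*d[:2]).round(4))
E
```

```text
cap z 0.12159930095161252
axis [ 0.55250551 -0.39865927  0.1215993 ]
plate z 0.10459927070135057
mark [ 0.5168 -0.3708  0.1046] 142.0
mark [ 0.5065 -0.4065  0.1046] -170.4
lever [ 0.5196 -0.4444  0.124 ] -125.7 0.0564
lever [ 0.4834 -0.4899  0.124 ] -127.1 0.1144
```

```bash

python3 -m pendant '[[-0.007,-0.001,0.03,0,0,-0.035,50],[0,0,0.035,0,0,0,50],[0,0,0.035,0,0,0,50],[0,0,0.035,0,0,0,50],[0,0,0.02,0,0,0,50],[0,0,0.0097,0,0,0,50],[0,0,0,0,0,0,50],[0,0,0,0,0,0,50]]' |tail -3
python3 d.py 0.5008 -0.4667 0.117 -0.6545
python3 -m pendant '[[0,0,0,0,0,0,0],[0,0,0,0,0,0,0],[0,0,0,0,0,0,0],[0,0,0,0,0,0,0],[0,0,0,0,0,0,0],[0,0,0,0,0,0,0],[0,0,0,0,0,0,0],[0,0,0,0,0,0,0]]' 20 |tail -3
python3 d.py 0.5008 -0.4667 0.117 -0.6545
```

```text
wrist_force: [0.7, -0.0, 0.8]
gripper_width: 0.0471
finger_force: 0.0
t 35.47 grasp [ 0.4992 -0.4657  0.1151] yhead -0.6549 tilt [ 0.002 -0.002] w 0.0471 ff 0.0 F [ 0.7 -0.   0.8]
tool shift [ 0.0002  0.0018 -0.0019] turn z -0.0004
wrist_force: [1.6, -2.1, 4.6]
gripper_width: 0.0197
finger_force: 20.0
t 36.13 grasp [ 0.4993 -0.4659  0.115 ] yhead -0.6553 tilt [ 0.002 -0.002] w 0.0197 ff 20.0 F [ 1.6 -2.1  4.6]
tool shift [ 0.0003  0.0017 -0.002 ] turn z -0.0008
```

```bash

python3 -m pendant '[[0.0003,-0.0074,0,0,0,0.0873,0],[0.0003,-0.0074,0,0,0,0.0873,0],[0.0003,-0.0074,0,0,0,0.0873,0],[0.0003,-0.0074,0,0,0,0.0873,0],[0.0003,-0.0074,0,0,0,0.0873,0],[0.0003,-0.0074,0,0,0,0.0873,0],[0.0003,-0.0074,0,0,0,0.0873,0],[0.0003,-0.0074,0,0,0,0.0873,0]]' |tail -3
python3 -m pendant '[[0.0003,-0.0074,0,0,0,0.0873,0],[0,0,0,0,0,0,0],[0,0,0,0,0,0,0],[0,0,0,0,0,0,0],[0,0,0,0,0,0,0],[0,0,0,0,0,0,0],[0,0,0,0,0,0,0],[0,0,0,0,0,0,0]]' |tail -3
python3 d.py 0.4682 -0.4104 0.117 -1.4399
python3 -m pendant '[[0,0,0,0,0,0,50],[0,0,0,0,0,0,50],[0,0,0,0,0,0,50],[0,0,0,0,0,0,50],[0,0,-0.02,0,0,0,50],[0,0,-0.03,0,0,0,50],[0,0,-0.04,0,0,0,50],[0,0,-0.04,0,0,0,50]]' |tail -3
python3 -m pendant '[[-0.01,0,-0.04,0,0,0,50],[-0.02,0,0,0,0,0,50],[-0.02,0,0,0,0,0,50],[0,0,0,0,0,0,50],[0,0,0,0,0,0,50],[0,0,0,0,0,0,50],[0,0,0,0,0,0,50],[0,0,0,0,0,0,50]]' |tail -1
python3 - <<'E'
from bench import *
from h import *
for n in("wrist","top"):
    c=camera(n);np.savez(n+"10.npz",**c);cv2.imwrite(f"pics/{n}10.png",c["frame"])
    W=world(c);h=W[...,2];v=c["frame"].max(2)
    near=np.hypot(W[...,0]-.5525,W[...,1]+.3993)<.13
    for o in comps(c,W,near&(h>.1)&(h<.14)&(v<70),25):
        d=o[4][0]-np.array([552.5,-399.3]);print(n,"lever",*o,np.degrees(np.arctan2(d[1],d[0])).round(1),np.hypot(*d).round(1))
E
```

```text
wrist_force: [7.3, -1.7, 2.1]
gripper_width: 0.0195
finger_force: 19.9
wrist_force: [7.0, -0.6, 2.9]
gripper_width: 0.0198
finger_force: 20.1
t 37.47 grasp [ 0.4688 -0.4095  0.1149] yhead -1.4411 tilt [ 0.007 -0.003] w 0.0198 ff 20.1 F [ 7.  -0.6  2.9]
tool shift [-0.0007  0.0009 -0.0021] turn z -0.0012
wrist_force: [0.5, -1.2, 0.0]
gripper_width: 0.0467
finger_force: 0.0
finger_force: 0.0
wrist lever 3 1201 [256.9 126.4] [ 0.4693 -0.409   0.1233] [array([ 467.9, -409.2]), array([59.7, 18.5]), np.float64(5.8)] -173.3 85.2
```

View pics/wrist10.png

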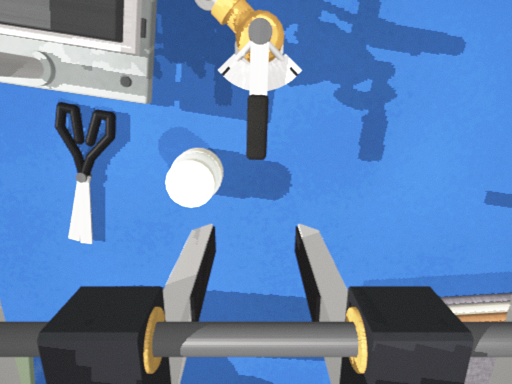

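View pics/top10.png

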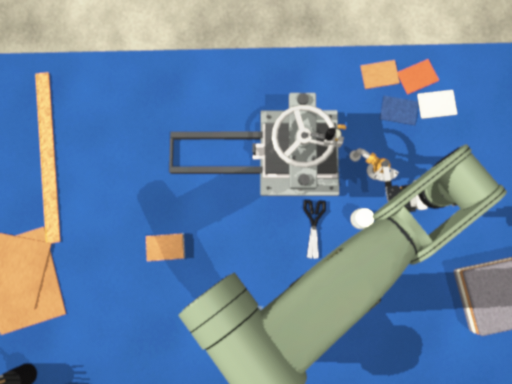

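```bash
python3 -c "
from bench import *
print(close_job())"
```

```text
the job is handed in; nothing more can be done
None
```

The job is handed in at about 39 s of the 200 s. The two books that were out lie flat in the bed and the bed is fully home. The crank is latched upright and the platen presses on the books (wheel at about 11.2 rad). The valve was then opened to about 45° (measured within 2°), with the shears, glue jar and cards untouched.

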